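# Sweep the offcuts off the cutting board into the scrap tray

## Robot

A 7-joint arm with a two-finger parallel gripper is mounted at the origin on the work surface. World frame = base frame: x ahead of the robot, y to its left, z up, the work surface at z = 0. Lengths are in m, angles in rad, forces in N, time in s.
With the tool pointing down it reaches from about 0.4 to 0.875 m from the base axis. Payload 6.5 kg.
Tool frame: the origin (TCP) lies on the centre line of the jaws, within the pads' length; the fingertips stand 25 mm ahead of it and the grasp point (between the pads) lies 6 mm ahead of it; z points along the fingers, y is the line along which they close (so a half turn about z gives the same grasp; the last joint's range is limited). The gripper opens to 85 mm and grips with 20 to 120 N. Pads are 22 mm wide; open, the fingers measure 114 mm over their backs; the gripper's body (76 mm by 85 mm) begins 54 mm behind the grasp point. The pads swing forward as they close: fully open they stand 13 mm farther back than shut.
Start: joints at [1.101, 0.536, -0.004, 1.538, 0.003, 1.067, -0.071], TCP at [0.255, -0.598, 0.236] pointing down, gripper open.
Joint ranges: [-2.7, 2.7], [-0.37, 2.16], [-1.27, 1.26], [0.24, 2.4], [-1.31, 4.45], [0.19, 1.91], [-2.76, 2.76]. Speed limits (rad/s): [2.39, 2.39, 3.14, 3.14, 3.14, 3.14, 3.14].

## Interface

Orientations are given as a unit quaternion [w, x, y, z].
In Python, from station import arm, vision gives the robot as it stands.
- The arm moves only by the tool apply_moves, never from a script. Its argument "targets" is a list of rows, each an object of numbers: "tx", "ty", "tz": the shift along the world's x, y, z scaled (see below); "ax", "ay", "az": the turn, a rotation vector about the world's x, y, z scaled (see below); "jaw": the closure, from 0 (fully open) to 1 (shut). In form: [{"tx": .., "ty": .., "tz": .., "ax": .., "ay": .., "az": .., "jaw": ..}, ...]. A call has 1 to 12 rows; each row is the pose to reach, as a shift and turn from the pose commanded when the call began; what a row does not reach only later rows make up. The controller multiplies each number of a shift by 500 mm and each number of a turn by 30 degrees. A row lasts 1/12 s, in which the tool goes at most 41.7 mm and 7.16 degrees, less where a joint would pass 70% of its speed; a pose out of reach is approached as far as the arm can. A call with a number of a shift or a turn outside -1 to 1 is refused whole. A call with a gripper value outside its range is refused whole. The fingers move at their own pace and stop on an object; the grip force is fixed at half the most. Time passes only in rows, so rows that repeat a pose let the fingers close. It gives the time, the measured TCP pose, the force, the opening and the grip force at its end, in the units of the state.
- arm.read_state(): the state, without advancing time (a new reading comes with each control period).
- vision.snapshot(name): name is "scene" or "top"; returns (picture, depth): 400x640x3 uint8, red, green, blue; 400x640 float32, m along the optical axis (not along the pixel's ray), 0 where there is no reading.
- vision.get_calibration(name): a dict with "intrinsics" (3x3 intrinsics, pixels), "world_from_camera" (4x4, takes a point from camera to world coordinates). Camera axes: x right, y down, z forward; pixel columns grow to the right and rows downward; lengths in m; the calibration is good to about 2 mm. A picture is of the moment at which its call begins. get_calibration takes no time and is no camera call.
- arm.close_job(): hands the job in; it is judged then, once.
Trained networks look in the newest picture that a camera, given by its name, has taken for a name from the list of things; names that differ only in an ending like _2 or _b are one class to them, and where a whole thing is asked for, a point or a joint stands for the part that bears it (a point fixed in the world has none). Each returns a list of dicts, best first, with "confidence" (0 to 1); they miss things now and then, are a little off and sometimes report something else, mostly with a low value. They report only what shows in the picture. A call takes as long as a camera call.
- vision.boxes_of(camera, label): "xy" ([column, row] in pixels, amid what is visible of it).
- vision.silhouettes(camera, label): "region" (400x640 bool, what is visible of it) and "xy" ([column, row] in pixels, amid what is visible of it).
The state is a dict: "time": time; "q": joint angles; "dq": joint speeds; "joint_torque": joint torques, N m; "tool_pos": TCP position; "tool_rot": TCP orientation; "force": force on the tool from outside, world axes, zero at the start; "torque": the same for the moment, N m; "width": finger opening in m; "grip_force": force on a finger pad.
Only numpy, scipy, OpenCV 4.12 (cv2) and the standard library are available. Lean on these libraries where they do the work, as an engineer would, in place of code of your own. Each camera call takes 0.05 s, during which the arm holds its last target. There are 200 camera calls.

## Task

Clear the plywood cutting board: with the gripper's fingers, sweep the three steel offcuts along the board and over its open end so that they drop into the undivided scrap tray, not the tray with compartments. Only push the offcuts, never pick them up. Leave the brass finial standing where it is on the board, do not disturb the brass castings in the divided tray, and finish clear of everything.

Things in the scene. Friction and masses are not known exactly. Their poses are not given: they have to be found in the camera images.
- board: Fixed plywood board, 250 mm along its own x (away from the robot, turned up to 17 degrees) by 320 mm along its own y; flat top 40 mm above the bench. Battens 18 mm wide, 12 mm high run along both long sides (local x = +-107 to +-125 mm); the ends (local y = +-160 mm) are open. Origin: centre of its underside, z up. The offcuts start in its near half, about 85 mm apart along y, in any order.
- scrap_tray: Fixed open sheet-steel tray without compartments, empty, 240 mm along its own x by 120 mm along its own y, 34 mm high, walls and floor 3 mm. It stands at one of the two open ends of the board, 3 mm from the board's end, parallel to it and centred on it; which end varies. Its rim is 6 mm below the board's top. Origin: centre of its underside.
- divided_tray: Fixed tray of the same steel and outer size, split into three compartments along its own x by two cross walls; it stands in the same way at the other end of the board and holds two brass castings. Origin: centre of its underside.
- square_offcut: Loose end of square steel bar, 30 x 30 mm and 20 mm high, 0.1 to 0.2 kg, lying on the board. Origin at its centre, z up at the start, x and y square to its sides.
- round_offcut: Loose slug of round steel bar, 34 mm in diameter and 18 mm high, 0.09 to 0.18 kg, standing flat on the board. Origin at its centre, z up at the start.
- flat_offcut: Loose piece of flat steel bar, 40 mm (own x) by 25 mm (own y) and 12 mm high, 0.065 to 0.13 kg, lying on the board. Origin at its centre, z up at the start.
- finial: Loose brass finial, a round turned ornament 46 mm in diameter at the foot and 50 mm high, 0.35 kg, standing on the far half of the board. Origin: centre of its underside. To be left alone.
- knob_casting_a: Loose brass knob casting, 36 mm in diameter, 26 mm high, standing in an end compartment of the divided tray. Origin: centre of its underside. To be left alone.
- knob_casting_b: The same kind of casting, standing in the middle compartment of the divided tray. To be left alone.

How it is judged:
By the outcome, as a careful person would: the job done as asked, in the order asked, and still so for the second after the job is handed in, with the robot touching nothing.
It also fails if it takes over 64 s, if anything falls off the work surface, if the arm or the gripper's body presses on something with over 40 N, if the wrist force passes 120 N, or if a joint passes its speed limit or range.

## Working session

There is one attempt and no reset: what is moved stays moved. The work goes in short steps, Python scripts to look and compute and a tool call to move; the robot and the scene stay as the last step left them, time stands still between calls to the robot, and variables do not carry over. Pictures are saved under pics/ and viewed, at most 10 in all, crops included, and the job is handed in when it is done.

Besides the shell and the picture viewer there is one more tool, called after ">>>" by a JSON object that holds its "name" and its "arguments", one argument or row to a line. apply_moves: Moves the arm, as the interface text tells. Shifts and turns lie within -1 to 1; 1 stands for 500 mm of shift or 30 degrees of turn. Its arguments: {"type":"object","properties":{"targets":{"type":"array","items":{"type":"object","properties":{"tx":{"type":"number","minimum":-1,"maximum":1},"ty":{"type":"number","minimum":-1,"maximum":1},"tz":{"type":"number","minimum":-1,"maximum":1},"ax":{"type":"number","minimum":-1,"maximum":1},"ay":{"type":"number","minimum":-1,"maximum":1},"az":{"type":"number","minimum":-1,"maximum":1},"jaw":{"type":"number"}}}}},"required":["targets"]}

```bash
mkdir -p pics
cat > h.py <<'E'
import numpy as np, cv2
from station import arm, vision
def pts(cam, depth, mask):
    c=vision.get_calibration(cam);K=np.array(c["intrinsics"]);T=np.array(c["world_from_camera"])
    v,u=np.nonzero(mask&(depth>0));z=depth[v,u]
    P=np.c_[(u-K[0,2])*z/K[0,0],(v-K[1,2])*z/K[1,1],z]
    return P@T[:3,:3].T+T[:3,3]
def look(cam,labels):
    im,d=vision.snapshot(cam)
    for l in labels:
        for r in vision.silhouettes(cam,l)[:2]:
            p=pts(cam,d,r["region"])
            if len(p)<10: print(l,r["confidence"],"few");continue
            top=p[p[:,2]>np.percentile(p[:,2],90)-.006]
            (cx,cy),(w,h),a=cv2.minAreaRect((top[:,:2]*1000).astype(np.float32))
            print(l,round(r["confidence"],2),np.round(r["xy"]),"top z %.3f c (%.0f,%.0f) size %.0fx%.0f ang %.0f"%(np.median(top[:,2]),cx,cy,w,h,a),"med",np.round(np.median(top,0)[:2]*1000))
    return im,d
E
python3 - <<'E'
from h import *
im,d=look("top",["board","scrap_tray","divided_tray","square_offcut","round_offcut","flat_offcut","finial","knob_casting_a"])
cv2.imwrite("pics/top0.png",im[:,:,::-1])
s=arm.read_state();print(s)
E
```

```text
board 0.74 [327. 181.] top z 0.052 c (574,-8) size 320x251 ang 77 med [552.  -6.]
scrap_tray 0.86 [422. 205.] top z 0.031 c (525,-223) size 124x240 ang 78 med [ 537. -238.]
scrap_tray 0.31 [232. 159.] top z 0.031 c (622,208) size 124x241 ang 78 med [632. 216.]
divided_tray 0.74 [231. 158.] top z 0.031 c (622,207) size 127x240 ang 77 med [623. 209.]
square_offcut 0.59 [230. 192.] top z 0.027 c (548,220) size 20x30 ang 53 med [544. 214.]
square_offcut 0.49 [360. 198.] top z 0.060 c (532,-86) size 29x30 ang 32 med [532. -86.]
round_offcut 0.52 [320. 195.] top z 0.058 c (546,1) size 30x30 ang 28 med [546.   1.]
finial 0.63 [312. 151.] top z 0.086 c (653,31) size 32x31 ang 0 med [652.  31.]
knob_casting_a 0.69 [230. 195.] top z 0.026 c (551,221) size 25x33 ang 71 med [545. 218.]
knob_casting_a 0.49 [234. 170.] top z 0.026 c (612,203) size 9x23 ang 14 med [612. 202.]
{'time': 0.45, 'q': array([ 1.10081366,  0.53648008, -0.00441292,  1.53800269,  0.00261715,
        1.06730966, -0.07121744]), 'dq': array([ 0.00043819, -0.00058404, -0.00052211, -0.00072386,  0.00040901,
       -0.00013039, -0.00049366]), 'joint_torque': array([-7.55616402e-04, -5.82790339e+01,  1.04668178e+00, -2.59146237e+01,
        1.23063879e-02,  3.45483539e-03, -1.37864610e-06]), 'tool_pos': array([ 0.25535384, -0.59765884,  0.23599772]), 'tool_rot': array([-8.85087924e-05,  9.79685189e-01,  2.00541567e-01, -4.38160677e-05]), 'force': array([ 0.34287766, -0.10669043, -0.27547274]), 'torque': array([ 0.02980058, -0.04652148, -0.07820716]), 'grip_force': 0.0, 'width': 0.0850761927254196}
```

View pics/top0.png

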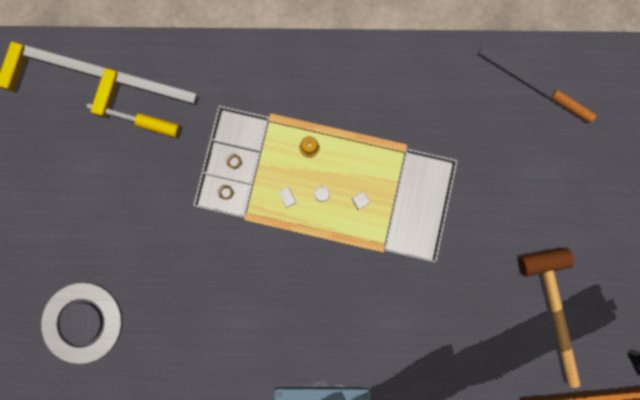

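The top view shows the scrap tray at the right (422,205) and the divided tray at the left (231,158). The offcuts are the flat at (288,197), the round at (322,194) and the square at (360,200), with the finial at (309,146). Board centre is (574,-8) mm and the board is turned about -12.7°. I'll travel high towards a point behind the square with the jaws partly closed.

>>> {"name": "apply_moves", "arguments": {
  "targets": [
    {"tx":0.04,"ty":0.07,"az":0.2,"jaw":0.76},
    {"tx":0.08,"ty":0.14,"az":0.4,"jaw":0.76},
    {"tx":0.12,"ty":0.21,"az":0.6,"jaw":0.76},
    {"tx":0.16,"ty":0.28,"az":0.8,"jaw":0.76},
    {"tx":0.2,"ty":0.35,"az":1,"jaw":0.76},
    {"tx":0.24,"ty":0.42,"az":1,"jaw":0.76},
    {"tx":0.28,"ty":0.49,"az":1,"jaw":0.76},
    {"tx":0.32,"ty":0.56,"az":1,"jaw":0.76},
    {"tx":0.36,"ty":0.63,"az":1,"jaw":0.76},
    {"tx":0.4,"ty":0.7,"az":1,"jaw":0.76},
    {"tx":0.44,"ty":0.77,"az":1,"jaw":0.76},
    {"tx":0.44,"ty":0.77,"az":1,"jaw":0.76}
  ]
}}

```text
validation failed for argument at $.ta...
```

Run:
```python
from h import *
im,d=look("scene",["square_offcut","round_offcut","flat_offcut","finial"])
cv2.imwrite("pics/sc0.png",im[:,:,::-1])
```

```text
square_offcut 0.76 [256. 229.] top z 0.059 c (534,-83) size 31x31 ang 30 med [535. -84.]
round_offcut 0.79 [305. 212.] top z 0.057 c (548,4) size 33x33 ang 5 med [549.   3.]
finial 0.76 [350. 242.] top z 0.085 c (656,33) size 33x33 ang 75 med [660.  29.]
```

View pics/sc0.png

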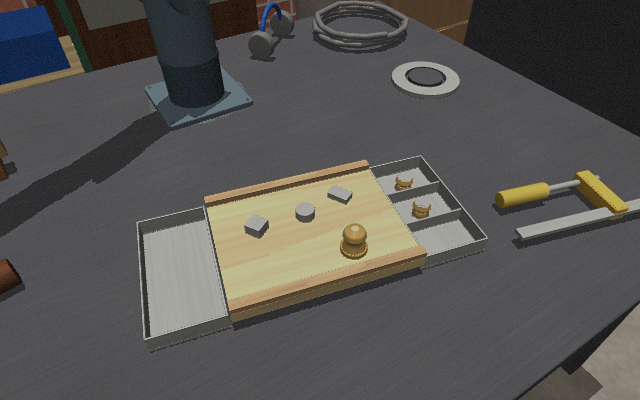

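The scene view confirms the layout: square (256,229), round (305,212), flat (340,194), finial (353,240), and the empty scrap tray at the left. The move was refused, so I'll retry with every field filled in.

>>> {"name": "apply_moves", "arguments": {
  "targets": [
    {"tx":0.04,"ty":0.07,"tz":0,"ax":0,"ay":0,"az":0.2,"jaw":0.76},
    {"tx":0.08,"ty":0.14,"tz":0,"ax":0,"ay":0,"az":0.4,"jaw":0.76},
    {"tx":0.12,"ty":0.21,"tz":0,"ax":0,"ay":0,"az":0.6,"jaw":0.76},
    {"tx":0.16,"ty":0.28,"tz":0,"ax":0,"ay":0,"az":0.8,"jaw":0.76},
    {"tx":0.2,"ty":0.35,"tz":0,"ax":0,"ay":0,"az":1,"jaw":0.76},
    {"tx":0.24,"ty":0.42,"tz":0,"ax":0,"ay":0,"az":1,"jaw":0.76},
    {"tx":0.28,"ty":0.49,"tz":0,"ax":0,"ay":0,"az":1,"jaw":0.76},
    {"tx":0.32,"ty":0.56,"tz":0,"ax":0,"ay":0,"az":1,"jaw":0.76},
    {"tx":0.36,"ty":0.63,"tz":0,"ax":0,"ay":0,"az":1,"jaw":0.76},
    {"tx":0.4,"ty":0.7,"tz":0,"ax":0,"ay":0,"az":1,"jaw":0.76},
    {"tx":0.44,"ty":0.77,"tz":0,"ax":0,"ay":0,"az":1,"jaw":0.76},
    {"tx":0.44,"ty":0.77,"tz":0,"ax":0,"ay":0,"az":1,"jaw":0.76}
  ]
}}

```text
time: 1.7
tool_pos: [0.48, -0.2037, 0.2368]
tool_rot: [-0.001, 0.892, 0.453, 0.003]
force: [0.7, 1.0, 0.4]
width: 0.0206
grip_force: 0.0
```

>>> {"name": "apply_moves", "arguments": {
  "targets": [
    {"tx":0.03,"ty":0.08,"tz":0,"ax":0,"ay":0,"az":0.22,"jaw":0.76},
    {"tx":0.06,"ty":0.16,"tz":0,"ax":0,"ay":0,"az":0.44,"jaw":0.76},
    {"tx":0.1,"ty":0.24,"tz":0,"ax":0,"ay":0,"az":0.66,"jaw":0.76},
    {"tx":0.12,"ty":0.3,"tz":0,"ax":0,"ay":0,"az":0.807,"jaw":0.76},
    {"tx":0.13,"ty":0.33,"tz":0,"ax":0,"ay":0,"az":0.807,"jaw":0.76},
    {"tx":0.13,"ty":0.33,"tz":-0.06,"ax":0,"ay":0,"az":0.807,"jaw":0.76},
    {"tx":0.13,"ty":0.33,"tz":-0.12,"ax":0,"ay":0,"az":0.807,"jaw":0.76},
    {"tx":0.13,"ty":0.33,"tz":-0.18,"ax":0,"ay":0,"az":0.807,"jaw":0.76},
    {"tx":0.13,"ty":0.33,"tz":-0.22,"ax":0,"ay":0,"az":0.807,"jaw":0.76},
    {"tx":0.13,"ty":0.33,"tz":-0.24,"ax":0,"ay":0,"az":0.807,"jaw":0.76},
    {"tx":0.13,"ty":0.33,"tz":-0.24,"ax":0,"ay":0,"az":0.807,"jaw":0.76}
  ]
}}

```text
time: 2.62
tool_pos: [0.5389, -0.0479, 0.1142]
tool_rot: [-0.001, 0.781, 0.625, -0.001]
force: [-1.4, 0.3, 0.9]
width: 0.0206
grip_force: 0.0
```

Run:
```python
from h import *
im,d=look("scene",["flat_offcut","square_offcut"])
cv2.imwrite("pics/sc1.png",cv2.resize(im[120:350,120:500,::-1],None,fx=2,fy=2))
s=arm.read_state();print(s["tool_pos"],s["tool_rot"])
# flat by height & location, flat label may be missed
p=pts("scene",d,d>0)
R=np.array([[.9756,-.2195],[.2195,.9756]]);l=(p[:,:2]*1000-[574,-8])@R.T
m=(abs(l[:,0]+45)<50)&(abs(l[:,1]-75)<35)&(p[:,2]>.047)&(p[:,2]<.058);print(cv2.minAreaRect(l[m].astype(np.float32)),m.sum())
```

```text
flat_offcut 0.81 [338. 193.] top z 0.051 c (540,82) size 40x26 ang 27 med [542.  80.]
square_offcut 0.97 [256. 228.] top z 0.059 c (534,-83) size 31x30 ang 32 med [535. -84.]
[ 0.54152858 -0.04777397  0.11743218] [7.54942797e-04 7.80754945e-01 6.24836326e-01 8.43442562e-04]
((-52.97283172607422, 80.17798614501953), (41.190452575683594, 26.395349502563477), 39.4570426940918) 237
```

View pics/sc1.png

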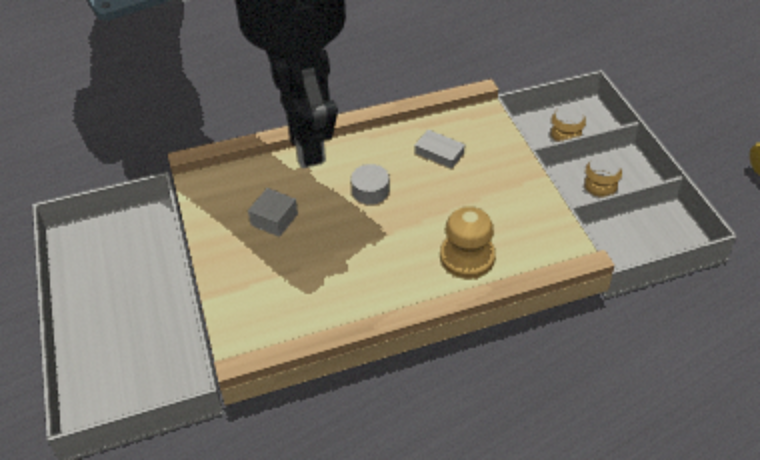

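The fingertips hang between the square (272,212 in the crop) and the round (370,183), facing the scrap tray. Descending next.

>>> {"name": "apply_moves", "arguments": {
  "targets": [
    {"tx":0,"ty":0,"tz":-0.04,"ax":0,"ay":0,"az":0,"jaw":0.76},
    {"tx":0,"ty":0,"tz":-0.075,"ax":0,"ay":0,"az":0,"jaw":0.76},
    {"tx":0,"ty":0,"tz":-0.095,"ax":0,"ay":0,"az":0,"jaw":0.76},
    {"tx":0,"ty":0,"tz":-0.095,"ax":0,"ay":0,"az":0,"jaw":0.76},
    {"tx":0,"ty":0,"tz":-0.095,"ax":0,"ay":0,"az":0,"jaw":0.76}
  ]
}}

```text
time: 3.18
tool_pos: [0.5409, -0.0477, 0.0693]
tool_rot: [0.0, 0.781, 0.625, 0.0]
force: [-0.0, -0.0, 0.4]
width: 0.0205
grip_force: 0.0
```

>>> {"name": "apply_moves", "arguments": {
  "targets": [
    {"tx":-0.001,"ty":-0.02,"tz":0,"ax":0,"ay":0,"az":0,"jaw":0.76},
    {"tx":-0.003,"ty":-0.045,"tz":0,"ax":0,"ay":0,"az":0,"jaw":0.76},
    {"tx":-0.005,"ty":-0.07,"tz":0,"ax":0,"ay":0,"az":0,"jaw":0.76},
    {"tx":-0.006,"ty":-0.095,"tz":0,"ax":0,"ay":0,"az":0,"jaw":0.76},
    {"tx":-0.008,"ty":-0.12,"tz":0,"ax":0,"ay":0,"az":0,"jaw":0.76},
    {"tx":-0.01,"ty":-0.145,"tz":0,"ax":0,"ay":0,"az":0,"jaw":0.76},
    {"tx":-0.011,"ty":-0.17,"tz":0,"ax":0,"ay":0,"az":0,"jaw":0.76},
    {"tx":-0.013,"ty":-0.195,"tz":0,"ax":0,"ay":0,"az":0,"jaw":0.76},
    {"tx":-0.015,"ty":-0.22,"tz":0,"ax":0,"ay":0,"az":0,"jaw":0.76},
    {"tx":-0.016,"ty":-0.24,"tz":0,"ax":0,"ay":0,"az":0,"jaw":0.76},
    {"tx":-0.017,"ty":-0.257,"tz":0,"ax":0,"ay":0,"az":0,"jaw":0.76},
    {"tx":-0.017,"ty":-0.257,"tz":0,"ax":0,"ay":0,"az":0,"jaw":0.76}
  ]
}}

```text
time: 4.18
tool_pos: [0.5315, -0.1788, 0.0685]
tool_rot: [0.0, 0.782, 0.624, -0.0]
force: [-0.2, 0.3, -0.3]
width: 0.0205
grip_force: 0.0
```

Run:
```python
from h import *
im,d=look("scene",["square_offcut","round_offcut","flat_offcut"])
cv2.imwrite("pics/sc2.png",cv2.resize(im[120:350,120:500,::-1],None,fx=2,fy=2))
s=arm.read_state();print(s["tool_pos"],s["force"])
```

```text
square_offcut 0.89 [256. 228.] top z 0.059 c (533,-82) size 31x32 ang 31 med [536. -84.]
square_offcut 0.54 [301. 238.] top z 0.051 c (575,-5) size 320x253 ang 77 med [667. -23.]
round_offcut 0.53 [307. 212.] top z 0.057 c (548,4) size 32x34 ang 44 med [550.   3.]
round_offcut 0.23 [420. 211.] top z 0.024 c (633,201) size 30x14 ang 44 med [636. 198.]
flat_offcut 0.87 [339. 192.] top z 0.051 c (541,81) size 40x27 ang 30 med [543.  80.]
[ 0.53206759 -0.17509594  0.06858744] [ 0.4260829   0.14768877 -0.51189127]
```

View pics/sc2.png

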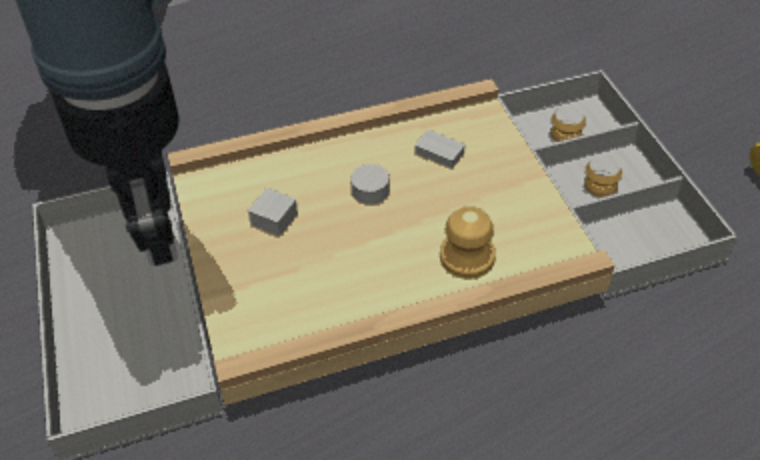

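The square is still at (272,212): the fingers passed above it, so the tips are higher than I assumed. I'll measure the tip height from the depth image.

Run:
```python
from h import *
for cam in("scene","top"):
    im,d=vision.snapshot(cam)
    p=pts(cam,d,d>0)*1000
    l=(p[:,:2]-[532,-176])@np.array([[.9756,-.2195],[.2195,.9756]]).T
    m=(abs(l[:,0])<50)&(abs(l[:,1])<40)&(p[:,2]>37)&(p[:,2]<120)
    q=np.c_[l[m],p[m,2]];h=np.histogram(q[:,2],np.arange(35,121,5));print(cam,h[0])
    for a in range(40,90,8):
        s=q[(q[:,2]>=a)&(q[:,2]<a+8)]
        if len(s)>3: print(a,len(s),np.round(np.percentile(s[:,:2],[3,97],axis=0)).tolist())
```

```text
scene [496 173   0   0   0   4  11  24  33  30  20   8   0   0   5  27  30]
40 173 [[-48.0, 18.0], [47.0, 39.0]]
64 23 [[8.0, -10.0], [24.0, 11.0]]
72 47 [[16.0, -9.0], [26.0, 11.0]]
80 42 [[17.0, -9.0], [27.0, 11.0]]
88 16 [[25.0, -4.0], [27.0, 7.0]]
top [229 224   4   0   0   0   1   1   1   1   2   1   0   0   2   4  17]
40 228 [[-48.0, 15.0], [45.0, 39.0]]
```

The tips sit only about 6 mm below the TCP at this opening (tip z≈62). I'll go back over and come down lower.

>>> {"name": "apply_moves", "arguments": {
  "targets": [
    {"tx":0,"ty":0,"tz":0.06,"ax":0,"ay":0,"az":0,"jaw":0.76},
    {"tx":0.005,"ty":0.08,"tz":0.06,"ax":0,"ay":0,"az":0,"jaw":0.76},
    {"tx":0.01,"ty":0.16,"tz":0.06,"ax":0,"ay":0,"az":0,"jaw":0.76},
    {"tx":0.015,"ty":0.23,"tz":0.06,"ax":0,"ay":0,"az":0,"jaw":0.76},
    {"tx":0.017,"ty":0.257,"tz":0.06,"ax":0,"ay":0,"az":0,"jaw":0.76},
    {"tx":0.017,"ty":0.257,"tz":0.06,"ax":0,"ay":0,"az":0,"jaw":0.76},
    {"tx":0.017,"ty":0.257,"tz":0.02,"ax":0,"ay":0,"az":0,"jaw":0.76},
    {"tx":0.017,"ty":0.257,"tz":-0.01,"ax":0,"ay":0,"az":0,"jaw":0.76},
    {"tx":0.017,"ty":0.257,"tz":-0.025,"ax":0,"ay":0,"az":0,"jaw":0.76},
    {"tx":0.017,"ty":0.257,"tz":-0.033,"ax":0,"ay":0,"az":0,"jaw":0.76},
    {"tx":0.017,"ty":0.257,"tz":-0.033,"ax":0,"ay":0,"az":0,"jaw":0.76}
  ]
}}

```text
time: 5.4
tool_pos: [0.5399, -0.0482, 0.0515]
tool_rot: [-0.0, 0.781, 0.625, -0.001]
force: [-0.1, 0.0, 0.6]
width: 0.0208
grip_force: 0.0
```

>>> {"name": "apply_moves", "arguments": {
  "targets": [
    {"tx":-0.001,"ty":-0.02,"tz":0,"ax":0,"ay":0,"az":0,"jaw":0.76},
    {"tx":-0.003,"ty":-0.045,"tz":0,"ax":0,"ay":0,"az":0,"jaw":0.76},
    {"tx":-0.005,"ty":-0.07,"tz":0,"ax":0,"ay":0,"az":0,"jaw":0.76},
    {"tx":-0.006,"ty":-0.095,"tz":0,"ax":0,"ay":0,"az":0,"jaw":0.76},
    {"tx":-0.008,"ty":-0.12,"tz":0,"ax":0,"ay":0,"az":0,"jaw":0.76},
    {"tx":-0.01,"ty":-0.145,"tz":0,"ax":0,"ay":0,"az":0,"jaw":0.76},
    {"tx":-0.011,"ty":-0.17,"tz":0,"ax":0,"ay":0,"az":0,"jaw":0.76},
    {"tx":-0.013,"ty":-0.195,"tz":0,"ax":0,"ay":0,"az":0,"jaw":0.76},
    {"tx":-0.015,"ty":-0.22,"tz":0,"ax":0,"ay":0,"az":0,"jaw":0.76},
    {"tx":-0.016,"ty":-0.24,"tz":0,"ax":0,"ay":0,"az":0,"jaw":0.76},
    {"tx":-0.017,"ty":-0.257,"tz":0,"ax":0,"ay":0,"az":0,"jaw":0.76},
    {"tx":-0.017,"ty":-0.257,"tz":0,"ax":0,"ay":0,"az":0,"jaw":0.76}
  ]
}}

```text
time: 6.4
tool_pos: [0.5314, -0.1792, 0.0519]
tool_rot: [0.0, 0.782, 0.624, -0.001]
force: [0.8, -0.5, -0.2]
width: 0.0203
grip_force: 0.0
```

Run:
```python
from h import *
im,d=look("scene",["square_offcut","round_offcut","flat_offcut"])
cv2.imwrite("pics/sc3.png",cv2.resize(im[120:350,120:500,::-1],None,fx=2,fy=2))
s=arm.read_state();print(s["tool_pos"],s["force"])
```

```text
square_offcut 0.6 [189. 266.] top z 0.022 c (536,-207) size 71x30 ang 2 med [ 519. -208.]
round_offcut 0.89 [304. 211.] top z 0.057 c (549,3) size 32x32 ang 13 med [551.   3.]
flat_offcut 0.55 [337. 192.] top z 0.051 c (541,82) size 40x26 ang 24 med [542.  80.]
[ 0.5320065  -0.17520732  0.05206353] [-0.1939051  -0.26884078 -0.23520314]
```

View pics/sc3.png

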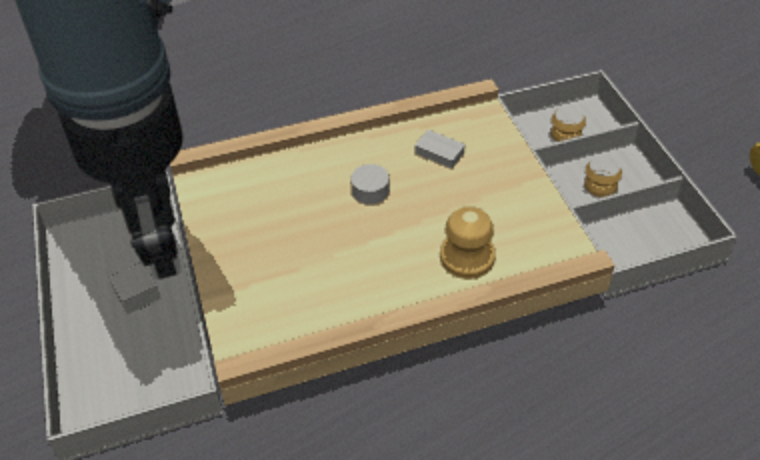

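The square is in the scrap tray at (135,290). Next is the round.

>>> {"name": "apply_moves", "arguments": {
  "targets": [
    {"tx":0,"ty":0,"tz":0.08,"ax":0,"ay":0,"az":0,"jaw":0.76},
    {"tx":0.008,"ty":0.07,"tz":0.11,"ax":0,"ay":0,"az":0,"jaw":0.76},
    {"tx":0.016,"ty":0.15,"tz":0.12,"ax":0,"ay":0,"az":0,"jaw":0.76},
    {"tx":0.025,"ty":0.23,"tz":0.12,"ax":0,"ay":0,"az":0,"jaw":0.76},
    {"tx":0.034,"ty":0.31,"tz":0.12,"ax":0,"ay":0,"az":0,"jaw":0.76},
    {"tx":0.043,"ty":0.39,"tz":0.12,"ax":0,"ay":0,"az":0,"jaw":0.76},
    {"tx":0.047,"ty":0.427,"tz":0.12,"ax":0,"ay":0,"az":0,"jaw":0.76},
    {"tx":0.047,"ty":0.427,"tz":0.11,"ax":0,"ay":0,"az":0,"jaw":0.76},
    {"tx":0.047,"ty":0.427,"tz":0.07,"ax":0,"ay":0,"az":0,"jaw":0.76},
    {"tx":0.047,"ty":0.427,"tz":0.03,"ax":0,"ay":0,"az":0,"jaw":0.76},
    {"tx":0.047,"ty":0.427,"tz":0,"ax":0,"ay":0,"az":0,"jaw":0.76},
    {"tx":0.047,"ty":0.427,"tz":0,"ax":0,"ay":0,"az":0,"jaw":0.76}
  ]
}}

```text
time: 7.6
tool_pos: [0.5528, 0.037, 0.0493]
tool_rot: [-0.001, 0.78, 0.625, -0.002]
force: [0.1, 0.4, -0.4]
width: 0.0205
grip_force: 0.0
```

>>> {"name": "apply_moves", "arguments": {
  "targets": [
    {"tx":-0.006,"ty":-0.016,"tz":0,"ax":0,"ay":0,"az":0,"jaw":0.76},
    {"tx":-0.015,"ty":-0.04,"tz":0,"ax":0,"ay":0,"az":0,"jaw":0.76},
    {"tx":-0.026,"ty":-0.067,"tz":0,"ax":0,"ay":0,"az":0,"jaw":0.76},
    {"tx":-0.037,"ty":-0.095,"tz":0,"ax":0,"ay":0,"az":0,"jaw":0.76},
    {"tx":-0.048,"ty":-0.123,"tz":0,"ax":0,"ay":0,"az":0,"jaw":0.76},
    {"tx":-0.059,"ty":-0.151,"tz":0,"ax":0,"ay":0,"az":0,"jaw":0.76},
    {"tx":-0.07,"ty":-0.18,"tz":0,"ax":0,"ay":0,"az":0,"jaw":0.76},
    {"tx":-0.081,"ty":-0.208,"tz":0,"ax":0,"ay":0,"az":0,"jaw":0.76}
  ]
}}

```text
time: 8.27
tool_pos: [0.5147, -0.0691, 0.0533]
tool_rot: [0.001, 0.781, 0.624, 0.0]
force: [1.3, -0.0, -1.0]
width: 0.0199
grip_force: 0.3
```

>>> {"name": "apply_moves", "arguments": {
  "targets": [
    {"tx":-0.011,"ty":-0.028,"tz":0,"ax":0,"ay":0,"az":0,"jaw":0.76},
    {"tx":-0.022,"ty":-0.056,"tz":0,"ax":0,"ay":0,"az":0,"jaw":0.76},
    {"tx":-0.033,"ty":-0.084,"tz":0,"ax":0,"ay":0,"az":0,"jaw":0.76},
    {"tx":-0.044,"ty":-0.112,"tz":0,"ax":0,"ay":0,"az":0,"jaw":0.76},
    {"tx":-0.055,"ty":-0.14,"tz":0,"ax":0,"ay":0,"az":0,"jaw":0.76},
    {"tx":-0.066,"ty":-0.168,"tz":0,"ax":0,"ay":0,"az":0,"jaw":0.76},
    {"tx":-0.075,"ty":-0.195,"tz":0,"ax":0,"ay":0,"az":0,"jaw":0.76},
    {"tx":-0.075,"ty":-0.195,"tz":0,"ax":0,"ay":0,"az":0,"jaw":0.76}
  ]
}}

```text
time: 8.93
tool_pos: [0.4758, -0.1692, 0.0531]
tool_rot: [0.001, 0.783, 0.623, -0.001]
force: [0.4, -0.4, 0.1]
width: 0.0203
grip_force: 0.0
```

Run:
```python
from h import *
im,d=look("scene",["square_offcut","round_offcut","flat_offcut"])
cv2.imwrite("pics/sc4.png",cv2.resize(im[120:350,120:500,::-1],None,fx=2,fy=2))
s=arm.read_state();print(s["tool_pos"],s["force"])
```

```text
square_offcut 0.82 [186. 266.] top z 0.022 c (517,-208) size 32x30 ang 2 med [ 519. -208.]
round_offcut 0.82 [188. 242.] top z 0.020 c (482,-194) size 33x42 ang 32 med [ 482. -191.]
flat_offcut 0.68 [340. 194.] top z 0.051 c (541,82) size 39x25 ang 27 med [543.  81.]
[ 0.47784    -0.16375431  0.05269857] [-0.29410211  0.49580382  0.9545544 ]
```

View pics/sc4.png

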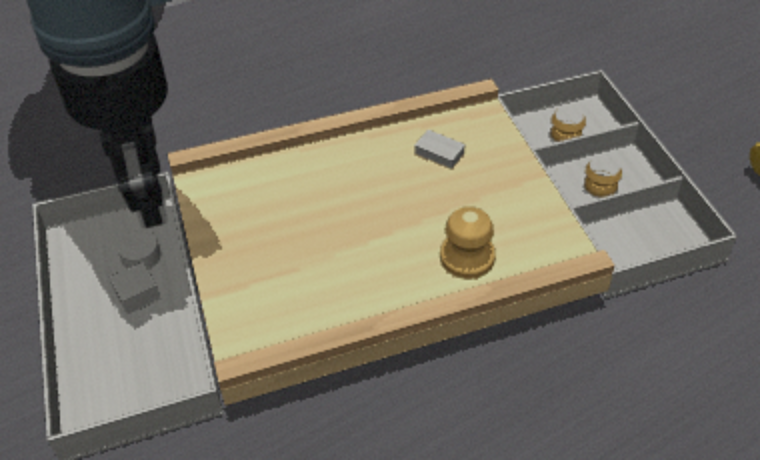

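The round (138,248) and square (135,290) both lie in the scrap tray. The flat is last.

>>> {"name": "apply_moves", "arguments": {
  "targets": [
    {"tx":0,"ty":0,"tz":0.08,"ax":0,"ay":0,"az":0,"jaw":0.76},
    {"tx":0.016,"ty":0.06,"tz":0.11,"ax":0,"ay":0,"az":0,"jaw":0.76},
    {"tx":0.034,"ty":0.135,"tz":0.12,"ax":0,"ay":0,"az":0,"jaw":0.76},
    {"tx":0.053,"ty":0.21,"tz":0.12,"ax":0,"ay":0,"az":0,"jaw":0.76},
    {"tx":0.072,"ty":0.285,"tz":0.12,"ax":0,"ay":0,"az":0,"jaw":0.76},
    {"tx":0.091,"ty":0.36,"tz":0.12,"ax":0,"ay":0,"az":0,"jaw":0.76},
    {"tx":0.11,"ty":0.435,"tz":0.12,"ax":0,"ay":0,"az":0,"jaw":0.76},
    {"tx":0.129,"ty":0.51,"tz":0.12,"ax":0,"ay":0,"az":0,"jaw":0.76},
    {"tx":0.141,"ty":0.56,"tz":0.12,"ax":0,"ay":0,"az":0,"jaw":0.76},
    {"tx":0.145,"ty":0.573,"tz":0.12,"ax":0,"ay":0,"az":0,"jaw":0.76},
    {"tx":0.145,"ty":0.573,"tz":0.12,"ax":0,"ay":0,"az":0,"jaw":0.76}
  ]
}}

```text
time: 10.05
tool_pos: [0.5497, 0.1266, 0.1124]
tool_rot: [-0.001, 0.779, 0.627, 0.001]
force: [-0.4, -0.2, -0.7]
width: 0.0204
grip_force: 0.0
```

>>> {"name": "apply_moves", "arguments": {
  "targets": [
    {"tx":0,"ty":0,"tz":-0.04,"ax":0,"ay":0,"az":0,"jaw":0.76},
    {"tx":0,"ty":0,"tz":-0.08,"ax":0,"ay":0,"az":0,"jaw":0.76},
    {"tx":0,"ty":0,"tz":-0.11,"ax":0,"ay":0,"az":0,"jaw":0.76},
    {"tx":0,"ty":0,"tz":-0.126,"ax":0,"ay":0,"az":0,"jaw":0.76},
    {"tx":0,"ty":0,"tz":-0.126,"ax":0,"ay":0,"az":0,"jaw":0.76},
    {"tx":0,"ty":0,"tz":-0.126,"ax":0,"ay":0,"az":0,"jaw":0.76}
  ]
}}

```text
time: 10.55
tool_pos: [0.5498, 0.1215, 0.0492]
tool_rot: [0.0, 0.781, 0.625, -0.0]
force: [0.3, 0.6, 0.1]
width: 0.0204
grip_force: 0.0
```

>>> {"name": "apply_moves", "arguments": {
  "targets": [
    {"tx":0.001,"ty":-0.015,"tz":0,"ax":0,"ay":0,"az":0,"jaw":0.76},
    {"tx":0.002,"ty":-0.035,"tz":0,"ax":0,"ay":0,"az":0,"jaw":0.76},
    {"tx":0.004,"ty":-0.06,"tz":0,"ax":0,"ay":0,"az":0,"jaw":0.76},
    {"tx":0.006,"ty":-0.088,"tz":0,"ax":0,"ay":0,"az":0,"jaw":0.76},
    {"tx":0.007,"ty":-0.116,"tz":0,"ax":0,"ay":0,"az":0,"jaw":0.76},
    {"tx":0.009,"ty":-0.144,"tz":0,"ax":0,"ay":0,"az":0,"jaw":0.76},
    {"tx":0.011,"ty":-0.172,"tz":0,"ax":0,"ay":0,"az":0,"jaw":0.76},
    {"tx":0.013,"ty":-0.2,"tz":0,"ax":0,"ay":0,"az":0,"jaw":0.76},
    {"tx":0.014,"ty":-0.228,"tz":0,"ax":0,"ay":0,"az":0,"jaw":0.76},
    {"tx":0.016,"ty":-0.256,"tz":0,"ax":0,"ay":0,"az":0,"jaw":0.76},
    {"tx":0.018,"ty":-0.284,"tz":0,"ax":0,"ay":0,"az":0,"jaw":0.76},
    {"tx":0.02,"ty":-0.31,"tz":0,"ax":0,"ay":0,"az":0,"jaw":0.76}
  ]
}}

```text
time: 11.55
tool_pos: [0.56, -0.0355, 0.0496]
tool_rot: [0.001, 0.781, 0.624, -0.0]
force: [0.9, 0.0, -0.1]
width: 0.0205
grip_force: 0.1
```

Run:
```python
from h import *
im,d=look("scene",["flat_offcut","finial"])
s=arm.read_state();print(s["tool_pos"],s["force"])
```

```text
finial 0.63 [352. 242.] top z 0.085 c (656,33) size 33x32 ang 85 med [660.  29.]
[ 0.55993859 -0.03500639  0.04928152] [-0.33101458 -0.70453468 -0.27622007]
```

>>> {"name": "apply_moves", "arguments": {
  "targets": [
    {"tx":0.001,"ty":-0.02,"tz":0,"ax":0,"ay":0,"az":0,"jaw":0.76},
    {"tx":0.003,"ty":-0.046,"tz":0,"ax":0,"ay":0,"az":0,"jaw":0.76},
    {"tx":0.005,"ty":-0.074,"tz":0,"ax":0,"ay":0,"az":0,"jaw":0.76},
    {"tx":0.006,"ty":-0.102,"tz":0,"ax":0,"ay":0,"az":0,"jaw":0.76},
    {"tx":0.008,"ty":-0.13,"tz":0,"ax":0,"ay":0,"az":0,"jaw":0.76},
    {"tx":0.01,"ty":-0.158,"tz":0,"ax":0,"ay":0,"az":0,"jaw":0.76},
    {"tx":0.012,"ty":-0.186,"tz":0,"ax":0,"ay":0,"az":0,"jaw":0.76},
    {"tx":0.014,"ty":-0.214,"tz":0,"ax":0,"ay":0,"az":0,"jaw":0.76},
    {"tx":0.016,"ty":-0.242,"tz":0,"ax":0,"ay":0,"az":0,"jaw":0.76},
    {"tx":0.018,"ty":-0.27,"tz":0,"ax":0,"ay":0,"az":0,"jaw":0.76},
    {"tx":0.02,"ty":-0.3,"tz":0,"ax":0,"ay":0,"az":0,"jaw":0.76},
    {"tx":0.02,"ty":-0.31,"tz":0,"ax":0,"ay":0,"az":0,"jaw":0.76}
  ]
}}

```text
time: 12.7
tool_pos: [0.5696, -0.1914, 0.049]
tool_rot: [0.001, 0.782, 0.624, -0.001]
force: [-0.2, -1.3, 0.3]
width: 0.0205
grip_force: 0.0
```

>>> {"name": "apply_moves", "arguments": {
  "targets": [
    {"tx":0,"ty":0,"tz":0.07,"ax":0,"ay":0,"az":0,"jaw":0.76},
    {"tx":0,"ty":0,"tz":0.14,"ax":0,"ay":0,"az":0,"jaw":0.76},
    {"tx":0,"ty":0,"tz":0.21,"ax":0,"ay":0,"az":0,"jaw":0.76},
    {"tx":0,"ty":0,"tz":0.28,"ax":0,"ay":0,"az":0,"jaw":0.76},
    {"tx":0,"ty":0,"tz":0.33,"ax":0,"ay":0,"az":0,"jaw":0.76},
    {"tx":0,"ty":0,"tz":0.33,"ax":0,"ay":0,"az":0,"jaw":0.76}
  ]
}}

```text
time: 13.2
tool_pos: [0.5732, -0.188, 0.2201]
tool_rot: [0.004, 0.781, 0.625, 0.003]
force: [0.8, -0.3, -0.3]
width: 0.0204
grip_force: 0.0
```

Run:
```python
from h import *
im,d=look("scene",["square_offcut","round_offcut","flat_offcut","finial","knob_casting_a"])
cv2.imwrite("pics/sc5.png",cv2.resize(im[120:350,120:500,::-1],None,fx=2,fy=2))
s=arm.read_state();print(s["tool_pos"],s["force"])
```

```text
square_offcut 0.91 [189. 267.] top z 0.022 c (518,-207) size 32x30 ang 1 med [ 519. -208.]
flat_offcut 0.72 [283. 208.] top z 0.051 c (524,-21) size 27x42 ang 9 med [525. -22.]
finial 0.75 [351. 241.] top z 0.085 c (656,32) size 34x32 ang 33 med [660.  29.]
knob_casting_a 0.73 [399. 185.] top z 0.024 c (561,219) size 30x12 ang 44 med [562. 215.]
knob_casting_a 0.64 [421. 212.] top z 0.024 c (642,194) size 28x34 ang 46 med [636. 198.]
[ 0.56891735 -0.1874702   0.21253785] [-0.56946014 -1.51651237  0.47784058]
```

View pics/sc5.png

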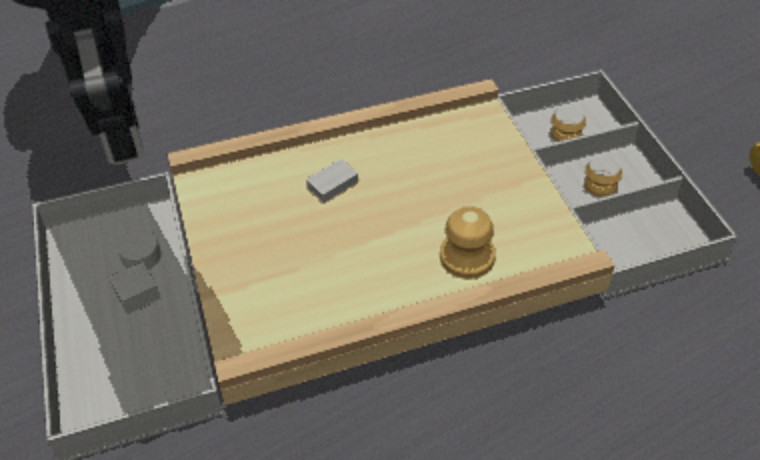

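The flat slipped out sideways and now lies at (332,180), long side roughly along the push direction. The square and round are in the scrap tray. I'll turn the tool to face the flat's end and push it obliquely, so it lands clear of the other two.

>>> {"name": "apply_moves", "arguments": {
  "targets": [
    {"tx":-0.015,"ty":0.07,"tz":0,"ax":0,"ay":0,"az":0.2,"jaw":0.85},
    {"tx":-0.035,"ty":0.14,"tz":0,"ax":0,"ay":0,"az":0.4,"jaw":0.85},
    {"tx":-0.055,"ty":0.21,"tz":0,"ax":0,"ay":0,"az":0.6,"jaw":0.85},
    {"tx":-0.075,"ty":0.28,"tz":0,"ax":0,"ay":0,"az":0.8,"jaw":0.85},
    {"tx":-0.095,"ty":0.35,"tz":0,"ax":0,"ay":0,"az":0.89,"jaw":0.85},
    {"tx":-0.111,"ty":0.411,"tz":0,"ax":0,"ay":0,"az":0.89,"jaw":0.85},
    {"tx":-0.111,"ty":0.411,"tz":-0.07,"ax":0,"ay":0,"az":0.89,"jaw":0.85},
    {"tx":-0.111,"ty":0.411,"tz":-0.14,"ax":0,"ay":0,"az":0.89,"jaw":0.85},
    {"tx":-0.111,"ty":0.411,"tz":-0.21,"ax":0,"ay":0,"az":0.89,"jaw":0.85},
    {"tx":-0.111,"ty":0.411,"tz":-0.27,"ax":0,"ay":0,"az":0.89,"jaw":0.85},
    {"tx":-0.111,"ty":0.411,"tz":-0.305,"ax":0,"ay":0,"az":0.89,"jaw":0.85},
    {"tx":-0.111,"ty":0.411,"tz":-0.326,"ax":0,"ay":0,"az":0.89,"jaw":0.85}
  ]
}}

```text
time: 14.5
tool_pos: [0.512, 0.0178, 0.0479]
tool_rot: [-0.002, 0.615, 0.788, -0.002]
force: [0.2, 0.2, 0.2]
width: 0.013
grip_force: 0.0
```

>>> {"name": "apply_moves", "arguments": {
  "targets": [
    {"tx":0,"ty":0,"tz":0,"ax":0,"ay":0,"az":0,"jaw":0.85},
    {"tx":0.004,"ty":-0.015,"tz":0,"ax":0,"ay":0,"az":0,"jaw":0.85},
    {"tx":0.008,"ty":-0.032,"tz":0,"ax":0,"ay":0,"az":0,"jaw":0.85},
    {"tx":0.013,"ty":-0.052,"tz":0,"ax":0,"ay":0,"az":0,"jaw":0.85},
    {"tx":0.018,"ty":-0.072,"tz":0,"ax":0,"ay":0,"az":0,"jaw":0.85},
    {"tx":0.023,"ty":-0.092,"tz":0,"ax":0,"ay":0,"az":0,"jaw":0.85},
    {"tx":0.028,"ty":-0.112,"tz":0,"ax":0,"ay":0,"az":0,"jaw":0.85},
    {"tx":0.033,"ty":-0.132,"tz":0,"ax":0,"ay":0,"az":0,"jaw":0.85},
    {"tx":0.035,"ty":-0.14,"tz":0,"ax":0,"ay":0,"az":0,"jaw":0.85},
    {"tx":0.035,"ty":-0.14,"tz":0,"ax":0,"ay":0,"az":0,"jaw":0.85}
  ]
}}

```text
time: 15.33
tool_pos: [0.5321, -0.0542, 0.051]
tool_rot: [0.0, 0.616, 0.788, -0.0]
force: [-1.2, -0.2, -0.2]
width: 0.0127
grip_force: 0.0
```

Run:
```python
from h import *
im,d=look("scene",["flat_offcut"])
cv2.imwrite("pics/sc6.png",cv2.resize(im[120:350,120:500,::-1],None,fx=2,fy=2))
s=arm.read_state();print(s["tool_pos"],s["tool_rot"],s["force"])
```

```text
flat_offcut 0.87 [254. 229.] top z 0.051 c (541,-87) size 27x40 ang 12 med [543. -88.]
[ 0.53174582 -0.05229457  0.05099237] [-1.21660991e-04  6.15434588e-01  7.88187954e-01 -5.34843436e-05] [0.39053109 0.52044316 0.5011628 ]
```

View pics/sc6.png

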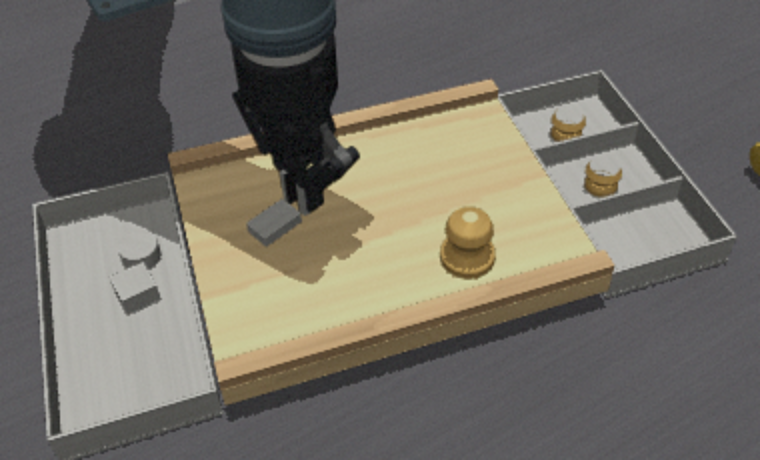

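The flat (273,222) is riding squarely ahead of the fingers, so I'll carry on over the end, then lift clear and retreat.

>>> {"name": "apply_moves", "arguments": {
  "targets": [
    {"tx":0.004,"ty":-0.016,"tz":0,"ax":0,"ay":0,"az":0,"jaw":0.85},
    {"tx":0.01,"ty":-0.04,"tz":0,"ax":0,"ay":0,"az":0,"jaw":0.85},
    {"tx":0.016,"ty":-0.065,"tz":0,"ax":0,"ay":0,"az":0,"jaw":0.85},
    {"tx":0.022,"ty":-0.09,"tz":0,"ax":0,"ay":0,"az":0,"jaw":0.85},
    {"tx":0.029,"ty":-0.115,"tz":0,"ax":0,"ay":0,"az":0,"jaw":0.85},
    {"tx":0.035,"ty":-0.14,"tz":0,"ax":0,"ay":0,"az":0,"jaw":0.85},
    {"tx":0.041,"ty":-0.165,"tz":0,"ax":0,"ay":0,"az":0,"jaw":0.85},
    {"tx":0.047,"ty":-0.19,"tz":0,"ax":0,"ay":0,"az":0,"jaw":0.85},
    {"tx":0.054,"ty":-0.215,"tz":0,"ax":0,"ay":0,"az":0,"jaw":0.85},
    {"tx":0.06,"ty":-0.24,"tz":0,"ax":0,"ay":0,"az":0,"jaw":0.85},
    {"tx":0.067,"ty":-0.265,"tz":0,"ax":0,"ay":0,"az":0,"jaw":0.85},
    {"tx":0.071,"ty":-0.285,"tz":0,"ax":0,"ay":0,"az":0,"jaw":0.85}
  ]
}}

```text
time: 16.43
tool_pos: [0.5678, -0.1967, 0.0511]
tool_rot: [0.0, 0.616, 0.788, -0.0]
force: [0.4, 0.0, 0.6]
width: 0.013
grip_force: 0.0
```

>>> {"name": "apply_moves", "arguments": {
  "targets": [
    {"tx":0,"ty":0,"tz":0,"ax":0,"ay":0,"az":0,"jaw":0.85},
    {"tx":0,"ty":0,"tz":0.07,"ax":0,"ay":0,"az":0,"jaw":0.85},
    {"tx":0,"ty":0,"tz":0.14,"ax":0,"ay":0,"az":0,"jaw":0.85},
    {"tx":0,"ty":0,"tz":0.21,"ax":0,"ay":0,"az":0,"jaw":0.85},
    {"tx":0,"ty":0,"tz":0.28,"ax":0,"ay":0,"az":0,"jaw":0.85},
    {"tx":0,"ty":0,"tz":0.34,"ax":0,"ay":0,"az":0,"jaw":0.85},
    {"tx":0,"ty":-0.07,"tz":0.36,"ax":0,"ay":0,"az":0,"jaw":0.85},
    {"tx":0,"ty":-0.14,"tz":0.36,"ax":0,"ay":0,"az":0,"jaw":0.85},
    {"tx":0,"ty":-0.2,"tz":0.36,"ax":0,"ay":0,"az":0,"jaw":0.85},
    {"tx":0,"ty":-0.25,"tz":0.36,"ax":0,"ay":0,"az":0,"jaw":0.85},
    {"tx":0,"ty":-0.28,"tz":0.36,"ax":0,"ay":0,"az":0,"jaw":0.85},
    {"tx":0,"ty":-0.28,"tz":0.36,"ax":0,"ay":0,"az":0,"jaw":0.85}
  ]
}}

```text
time: 17.43
tool_pos: [0.5663, -0.3385, 0.2305]
tool_rot: [0.0, 0.617, 0.787, -0.001]
force: [-0.5, -0.1, -0.4]
width: 0.0129
grip_force: 0.0
```

Run:
```python
from h import *
im,d=look("scene",["square_offcut","round_offcut","flat_offcut","finial","knob_casting_a"])
cv2.imwrite("pics/sc7.png",cv2.resize(im[120:350,120:500,::-1],None,fx=2,fy=2))
s=arm.read_state();print(s["time"],s["tool_pos"],s["force"])
```

```text
square_offcut 0.7 [188. 267.] top z 0.022 c (517,-208) size 30x32 ang 90 med [ 520. -208.]
round_offcut 0.75 [187. 243.] top z 0.020 c (480,-191) size 32x33 ang 31 med [ 481. -191.]
round_offcut 0.54 [418. 212.] top z 0.024 c (631,203) size 33x18 ang 37 med [636. 199.]
flat_offcut 0.78 [190. 291.] top z 0.014 c (569,-221) size 27x40 ang 5 med [ 570. -221.]
finial 0.79 [354. 241.] top z 0.085 c (657,33) size 33x32 ang 56 med [660.  29.]
knob_casting_a 0.6 [400. 184.] top z 0.024 c (560,220) size 30x14 ang 45 med [563. 216.]
knob_casting_a 0.55 [419. 213.] top z 0.024 c (637,195) size 33x39 ang 37 med [636. 199.]
17.7333 [ 0.56800386 -0.33239887  0.23124902] [ 0.26427849  0.56471059 -0.68349863]
```

View pics/sc7.png

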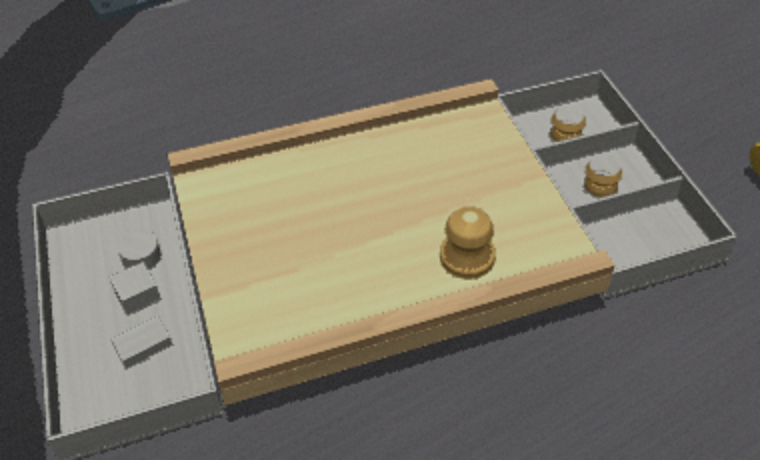

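All three offcuts lie flat in the scrap tray at (138,248), (135,287) and (140,340). The finial and the castings haven't moved, and the arm is clear.

```bash
python3 -c "
from station import arm
print(arm.close_job())"
```

```text
the job is handed in; nothing more can be done
None
```

The job is handed in at about 18 s: all three steel offcuts lie flat in the undivided scrap tray, the finial and castings show no movement in the last picture, and the arm is clear of everything.

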